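# Close the mould tray and lock the portion lever in the index fork

### The job

Get the chocolate depositor ready to pour: first push the mould tray gently home until it clicks and stays in by itself. Then pull up the knob of the portion lever, swing the lever over to the index clip and let the knob fully down, so that its pin is locked in the slot of the clip's fork (the fork does not sit quite central on the clip, so feel for the slot), and let go. Do not shift the clip, and leave the other things on the table alone.

Things in the scene. Friction and masses are not known exactly. Their poses are not given: they have to be found in the camera images.
- machine: chocolate depositor, fixed: white housing 230 mm deep (own x) by 360 mm wide (own y), flat deck 60 mm above the table. Origin on the table, 110 mm behind the front (front is own -x, towards the robot), 120 mm before the back, midway across; own z up. On the deck at own (55, 100) mm a steel hopper 128 mm wide, top 170 mm above the table; on the own -y half the portion lever.
- tray: white mould tray, 145 mm wide, sliding along own x in the housing's front; axes as the machine's, origin on the table plane, 136 mm behind (own +x) the middle of its front panel. The panel: 150 mm wide, 8 mm thick, from 7 to 59 mm above the table. A spring (3 to 6 N) holds it popped out, 65 mm from home. A push of over 35 N on the tray breaks its latch.
- tray_push (a point): middle of the front panel's outer face, 36 mm above the table: push here along own +x of the machine. From 20 to 10 mm before home a sprung latch raises the push needed to about 14 N; then it eases to about 7 N and the latch clicks in as the tray comes home, this point 140 mm before the machine's origin. A hard stop lies 4 mm past home. Let go before the click, the tray springs out.
- release_top (a point): top of the round black release button on the deck, 26 mm wide, 72 mm above the table: pressed down 9 mm or more (3 to 5 N) it frees the latched tray. Not needed here.
- lever (a joint): angle of the portion lever about its upright pivot, rad. 0: arm along own -x of the machine; positive: counter-clockwise seen from above (knob moves to own -y). Range -0.85 to 0.85; friction (about 1 N at the knob) keeps it where it is left.
- lever_pivot (a point): on the lever's upright pivot axis, 96 mm above the table. The lever is a flat aluminium arm 20 mm wide, its top 93 mm above the table; the knob's axis lies 120 mm from the pivot.
- knob (a joint): how far the lever's knob, with its locking pin, is pulled straight up, m: 0 fully down, 0.017 upper end. A spring pulls it down (5 N at 0, 10 N at the upper end).
- knob_grip (a point): on the axis of the black knob at the lever's end, at the height to grip: 24 mm above the knob's underside, 21 mm below its top. The knob is an upright cylinder 32 mm wide, 45 mm tall; fully down its underside is 100 mm above the table. It moves with the knob.
- pin_tip (a point): lowest point of the knob's flat-ended locking pin, 10 mm wide, on the knob's axis under the arm; 64 mm above the table with the knob down. It enters the fork's slot within about 2 mm of its middle; further off it rests on a wall and the knob stays up about 12 mm; over 17 mm off it drops outside the fork, which is wrong. To pass a wall, pull the knob up 13 mm or more.
- index (a joint): angle of the index clip about the lever's pivot, same zero and sense as lever. The clip and its fork are clamped; they give way at about 40 N. Leave it where it is.
- clip (a point): middle of the index clip, 64 mm above the table, 120 mm from the pivot. The clip is a dark steel plate lying radially on the deck, 66 x 38 mm, 3 mm high, with a stop 15 mm high at its outer end. On it sits a steel fork: two radial walls, 6 mm thick, 34 mm long, tops 76 mm above the table, 13 mm apart. The slot's middle is up to 5 mm to either side of this point: not measured.
- mug: bystander: white ceramic mug, 80 mm wide, 85 mm tall, standing; origin at its underside. Leave it alone.
- brush: bystander: paint brush, 170 mm, lying; origin at its underside. Leave it alone.
- spatula: bystander: spatula, 200 mm, lying; origin at its underside. Leave it alone.
- scissors: bystander: scissors with black handles, 170 mm, lying; origin at its underside. Leave it alone.
- sponge: bystander: yellow sponge block, 90 x 60 x 30 mm; origin at its underside. Leave it alone.
- jar: bystander: amber jar, 64 mm wide, 85 mm tall, standing; origin at its underside. Leave it alone.
- mould: bystander: loose grey mould plate, 200 x 120 x 12 mm, lying flat; origin at its underside. Leave it alone.

How it is judged:
On the way, in this order (a step that is already met when the one before it is completed fails the run):
1. the tray is home, the lever not yet at the clip (x of tray_push in the frame of machine above -0.144 m and horizontal distance between pin_tip and clip above 0.02 m), for 0.3 s.
2. the pin is down in the slot of the clip's fork (x of tray_push in the frame of machine above -0.144 m and value of joint knob below 0.003 m and horizontal distance between pin_tip and clip below 0.01 m), for 0.2 s.
At the end, for the whole second after the job is handed in: The tray is latched (its front within 4 mm of home, 30 mm before the housing); the knob is down (within 3 mm) with its pin in the fork's slot, that is within 10 mm, seen from above, of the clip's middle; the lever is at rest (all of step 2 and velocity of joint lever between -0.05 and 0.05 rad/s); the robot touches nothing.
It fails at once if the tray's front is pushed with more than 35 N (contact force between tray and the fingers above 35 N).
It fails at once if the index clip is shifted by more than 6 mm (distance of clip from where it was at the start of the episode above 0.006 m).
It fails at once if another thing on the table is shifted by more than 40 mm (distance of any of mug, brush, spatula, scissors, sponge, jar, mould from where it was at the start of the episode above 0.04 m).
It also fails if it takes over 54 s, if anything falls off the work surface, if the arm or the gripper's body presses on something with over 40 N, if the wrist force passes 120 N, or if a joint passes its speed limit or range.

### The arm

A 6-joint arm with a two-finger parallel gripper is mounted at the origin on the work surface. World frame = base frame: x ahead of the robot, y to its left, z up, the work surface at z = 0. Lengths are in m, angles in rad, forces in N, time in s.
With the tool pointing down it reaches from about 0.35 to 0.8 m from the base axis. Payload 7.3 kg.
Tool frame: the origin (TCP) lies midway between the tips of the shut fingers; the grasp point (between the pads) lies arm.grasp_offset behind it (arm.grasp_offset is the distance from the TCP to the grasp point, in m); x points along the fingers, z is the direction in which the jaws open and shut, and the axes are right-handed (so a half turn about x gives the same grasp; the last joint's range is limited). The gripper opens to 85 mm and grips with 20 to 120 N. Pads are 22 mm wide; open, the fingers measure 114 mm over their backs; the gripper's body (76 mm by 85 mm) begins 54 mm behind the grasp point. The pads swing forward as they close: fully open they stand 13 mm farther back than shut.
Start: joints at [-1.434, 0.342, 1.524, -0, 1.275, -0.146], TCP at [0.147, -0.504, 0.231] pointing down, gripper open.
Joint ranges: [-2.53, 2.53], [-0.77, 2.02], [0.04, 2.7], [-1, 4.14], [0.28, 2.66], [-3.11, 3.11]. Speed limits (rad/s): [2.57, 2.57, 3.14, 3.14, 3.14, 3.14].

### API

Orientations are given as a unit quaternion [w, x, y, z].
In Python, from workcell import arm gives the robot as it stands.
- The arm moves only by the shell command python3 -m crank 'ROWS' [FORCE]. ROWS is JSON, a list of rows, each a list of 7 numbers: the shift along the world's x, y, z in m, then the turn, a rotation vector about the world's x, y, z in rad, then the finger opening in m, from 0 to 0.0854. In form: [[x, y, z, wx, wy, wz, claw], ...]. A call has 1 to 5 rows; each row is the pose to reach, as a shift and turn from the pose commanded when the call began; what a row does not reach only later rows make up. A row lasts 1/8 s, in which the tool goes at most 62.5 mm and 10.7 degrees, less where a joint would pass 70% of its speed; a pose out of reach is approached as far as the arm can. A call with a gripper value outside its range is refused whole. The fingers move at their own pace and stop on an object; FORCE is the grip in N (left out, the last holds). Time passes only in rows, so rows that repeat a pose let the fingers close. It gives the time, the measured TCP pose, the force and the opening at its end, in the units of the state.
- arm.get_state(): the state, without advancing time (a new reading comes with each control period).
- arm.get_image(name): name is "scene" or "side" or "wrist"; returns a dict with "frame" (480x640x3 uint8, red, green, blue), "range_z" (480x640 float32, m along the optical axis (not along the pixel's ray), 0 where there is no reading), "vertical_fov" (degrees; the focal length in pixels is half the picture's height over the tangent of half this angle, whatever the lens; pixels are square), "cx", "cy" (the principal point, pixels), "camera_from_world" (4x4, takes a point from world to camera coordinates); the wrist camera has in their place "hand_eye" (4x4, takes a point from camera to tool coordinates, whose origin is the TCP and whose axes are the tool frame's). Camera axes: x right, y down, z forward; pixel columns grow to the right and rows downward; lengths in m; the calibration is good to about 2 mm. A picture is of the moment at which its call begins: read the wrist's pose just before it.
- arm.sign_off(): hands the job in, once; it reports no verdict.
The state is a dict: "time_s": time; "qpos": joint angles; "qvel": joint speeds; "joint_efforts": joint torques, N m; "eef_pos": TCP position; "orientation": TCP orientation; "wrist_force": force on the tool from outside, world axes, zero at the start; "torque": the same for the moment, N m; "gripper_width": finger opening in m.
Only numpy, scipy, OpenCV 4.12 (cv2) and the standard library are available. Lean on these libraries where they do the work, as an engineer would, in place of code of your own. Each camera call takes 0.05 s, during which the arm holds its last target. There are 200 camera calls.

## Working session

There is one attempt and no reset: what is moved stays moved. The work goes in short steps, Python scripts to look and compute and a shell command to move; the robot and the scene stay as the last step left them, time stands still between calls to the robot, and variables do not carry over. Pictures are saved under pics/ and viewed, about 8 in all and at most 12, crops included, and the job is handed in when it is done.

```bash
mkdir -p pics; ls
cat > h.py <<'E'
import numpy as np, cv2
from workcell import arm
from scipy.spatial.transform import Rotation as R
def grab(n):
    s=arm.get_state(); d=arm.get_image(n); f=240/np.tan(np.radians(d["vertical_fov"])/2)
    if "camera_from_world" in d: W=np.linalg.inv(np.array(d["camera_from_world"]))
    else:
        T=np.eye(4); q=s["orientation"]; T[:3,:3]=R.from_quat([q[1],q[2],q[3],q[0]]).as_matrix(); T[:3,3]=s["eef_pos"]; W=T@np.array(d["hand_eye"])
    d.update(f=f,W=W); return d
def ray(d,u,v,z):
    r=d["W"][:3,:3]@np.array([(u-d["cx"])/d["f"],(v-d["cy"])/d["f"],1]); o=d["W"][:3,3]
    return o+r*(z-o[2])/r[2]
def cloud(d):
    v,u=np.mgrid[:480,:640]; Z=d["range_z"]; P=np.stack([(u-d["cx"])/d["f"]*Z,(v-d["cy"])/d["f"]*Z,Z],-1)
    return P@d["W"][:3,:3].T+d["W"][:3,3]
def proj(d,p):
    c=np.linalg.inv(d["W"])@np.append(p,1); return d["cx"]+d["f"]*c[0]/c[2], d["cy"]+d["f"]*c[1]/c[2]
def save(n,im): cv2.imwrite("pics/"+n,im[:,:,::-1])
E
python3 - <<'E'
from h import *
import pickle
print(arm.get_state(),arm.grasp_offset)
for n in("scene","side"):
    d=grab(n); save(n+"1.png",d["frame"]); pickle.dump(d,open(n+".pkl","wb")); print(n,d["W"].round(3).tolist(),d["f"])
E
```

```text
pics
{'time_s': 0.0, 'qpos': array([-1.43399766e+00,  3.42687881e-01,  1.52502679e+00, -2.58665543e-05,
        1.27538534e+00, -1.46007045e-01]), 'qvel': array([-9.46742575e-05, -1.14970719e-03,  1.27862218e-03,  6.94883171e-04,
        1.85678309e-03,  1.03716214e-03]), 'joint_efforts': array([-1.32578429e-03, -4.33685875e+01, -2.46013373e+01, -3.65662163e-04,
        7.83695024e-03,  1.88898429e-05]), 'eef_pos': array([ 0.14645661, -0.50373917,  0.23064063]), 'orientation': array([ 0.56509581,  0.42491374,  0.56585844, -0.42416891]), 'wrist_force': array([-0.39837632,  0.1389403 ,  0.7827411 ]), 'torque': array([ 0.02096243, -0.01040972, -0.02705668]), 'gripper_width': 0.08540293087402158} 0.0187
scene [[0.802, 0.497, -0.332, 0.925], [0.598, -0.677, 0.43, -0.388], [-0.011, -0.543, -0.84, 1.064], [0.0, 0.0, 0.0, 1.0]] 503.21194966231593
side [[-0.991, -0.091, 0.096, 0.437], [-0.132, 0.641, -0.756, 1.121], [0.007, -0.762, -0.647, 1.009], [0.0, 0.0, 0.0, 1.0]] 575.5021231826913
```

View pics/scene1.png

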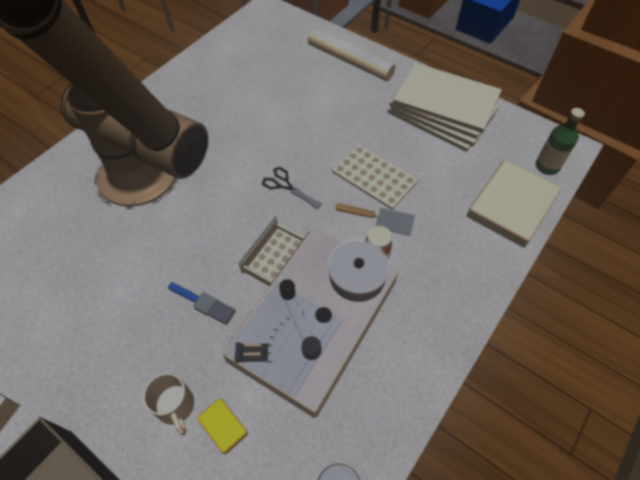

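View pics/side1.png

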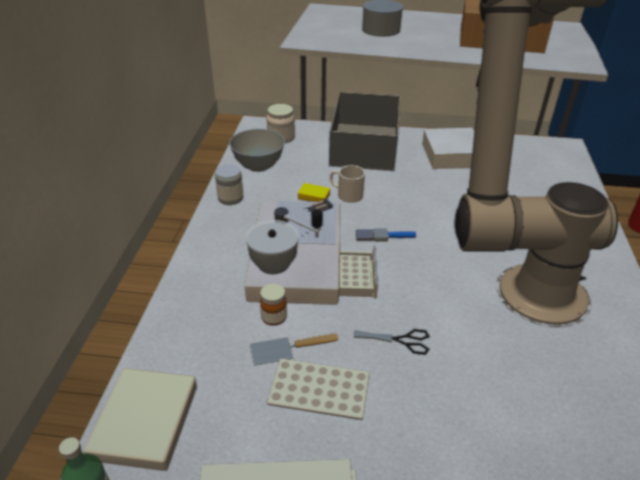

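The scene view shows the popped tray at (272,255), knob (288,290), pivot (312,348), clip (252,352), release button (323,315) and hopper (358,268). The side view agrees. I'll measure these from the depth data.

Run:
```python
from h import *
import pickle
for n in("scene","side"):
    d=pickle.load(open(n+".pkl","rb")); P=cloud(d); 
    cen=np.array([0.55,-0.2])
    ok=(d["range_z"]>0)
    if n=="scene":
        for u,v in((358,268),(288,286),(312,346),(323,314),(252,352),(262,240)): print((u,v),P[v,u].round(3))
    m=(ok&(P[...,2]>.052)&(P[...,2]<.068)).astype(np.uint8)
    m=cv2.morphologyEx(m,cv2.MORPH_OPEN,np.ones((3,3)))
    k,l,st,c=cv2.connectedComponentsWithStats(m)
    for i in np.argsort(-st[1:,4])[:3]+1:
        q=P[l==i]; r=cv2.minAreaRect(q[:,:2].astype(np.float32)*1000); print(n,st[i],r,q[:,2].mean())
d=pickle.load(open("scene.pkl","rb"))
save("crop.png",cv2.resize(d["frame"][200:430,190:430],None,fx=2.5,fy=2.5,interpolation=cv2.INTER_CUBIC))
```

```text
(358, 268) [0.687 0.046 0.153]
(288, 286) [ 0.595 -0.069  0.146]
(312, 346) [ 0.698 -0.127  0.098]
(323, 314) [ 0.669 -0.052  0.075]
(252, 352) [ 0.603 -0.203  0.074]
(262, 240) [0.431 0.026 0.041]
scene [  222   229   175   183 12647] ((641.0415649414062, -51.435577392578125), (231.9965362548828, 360.3946533203125), 5.429964065551758) 0.06114747687111135
scene [411 110  54  22 244] ((577.6898193359375, 599.6649780273438), (157.75765991210938, 13.860709190368652), 8.783477783203125) 0.0597332263598877
scene [  5 443  38  37 193] ((395.670654296875, -605.2898559570312), (5.458359241485596, 76.74284362792969), 0.27656126022338867) 0.05988464778851854
side [ 244  202   96   89 3907] ((641.3071899414062, -49.00634765625), (231.5458221435547, 363.5628662109375), 5.560000896453857) 0.06044313412247043
side [ 424  128   49   28 1160] ((203.860595703125, -656.1963500976562), (168.48300170898438, 183.25291442871094), 10.477840423583984) 0.06011349340738452
side [256 201  57  22 779] ((692.369873046875, -174.85848999023438), (155.37112426757812, 108.85124969482422), 8.485991477966309) 0.06132980019860084
```

View pics/crop.png

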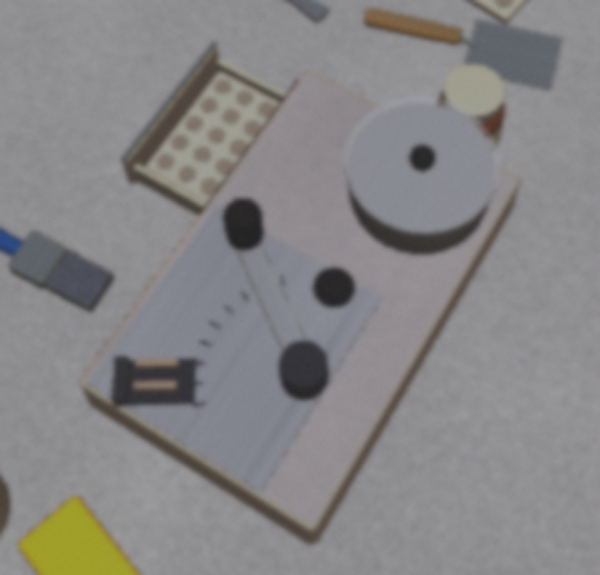

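Run:
```python
from h import *
import pickle
s=arm.get_state();q=s["orientation"];print(R.from_quat([q[1],q[2],q[3],q[0]]).as_matrix().round(3).tolist())
e=np.array([np.cos(.0955),np.sin(.0955)]);M=np.array([e,[-e[1],e[0]]]);O=np.array([.636,-.050])
own=lambda p:(M@(np.asarray(p)[:2]-O)).round(4)
for n in("scene","side"):
    d=pickle.load(open(n+".pkl","rb")); P=cloud(d); Q=(P[...,:2]-O)@M.T; z=P[...,2]
    m=(z>.02)&(z<.075)&(Q[...,0]<-.17)&(Q[...,0]>-.24)&(abs(Q[...,1])<.16)
    # panel top
    t=m&(z>.052); print(n,"panel top x",np.percentile(Q[t][:,0],[5,50,95]).round(4),"y",np.percentile(Q[t][:,1],[1,99]).round(4),t.sum(),"all y",np.percentile(Q[m][:,1],[1,99]).round(4))
    V=cv2.cvtColor(d["frame"],cv2.COLOR_RGB2HSV)[...,2]
    for nm,c,r,zr in(("knob",(.595,-.069),.04,(.13,.16)),("piv",(.698,-.127),.04,(.08,.112)),("btn",(.669,-.052),.03,(.066,.08))):
        mm=(np.hypot(P[...,0]-c[0],P[...,1]-c[1])<r)&(z>zr[0])&(z<zr[1])&(V<90)
        p=P[mm]; print(nm,mm.sum(),np.median(p[:,:2],0).round(4),((p.max(0)+p.min(0))/2).round(4),np.median(p[:,2]).round(4))
d=pickle.load(open("scene.pkl","rb"))
c=lambda u,v,z:ray(d,190+u/2.5,200+v/2.5,z)
print("knob",c(242,211,.145),"piv",c(303,365,.098),"panel ends",c(128,165,.059),c(213,46,.059),own(c(128,165,.059)),own(c(213,46,.059)))
print("clip corners",[c(*p,.063).round(4).tolist() for p in((115,358),(195,358),(195,404),(115,404))],"fork",c(155,374,.076))
```

```text
[[-0.0, 0.96, 0.279], [0.001, 0.279, -0.96], [-1.0, 0.0, -0.001]]
scene panel top x [-0.2026 -0.1987 -0.1957] y [0.0096 0.1554] 215 all y [-0.1149  0.1541]
knob 188 [ 0.5924 -0.0715] [ 0.5908 -0.0698  0.1401] 0.1441
piv 324 [ 0.6969 -0.1288] [ 0.6951 -0.1278  0.0907] 0.0961
btn 131 [ 0.6677 -0.0503] [ 0.6674 -0.0507  0.0714] 0.0723
side panel top x [-0.2038 -0.1996 -0.1966] y [0.0077 0.1584] 117 all y [-0.1126  0.1583]
knob 114 [ 0.5875 -0.0613] [ 0.5882 -0.0661  0.1394] 0.1422
piv 121 [ 0.6923 -0.1138] [ 0.6905 -0.1226  0.0908] 0.0947
  return _methods._mean(a, axis=axis, dtype=dtype,
  ret = um.true_divide(
Traceback (most recent call last):
ValueError: zero-size array to reduction operation maximum which has no identity
```

```bash
python3 -m crank '[[0.035,0.045,0,0,0,-0.04,0.04],[0.07,0.09,0,0,0,-0.08,0],[0.105,0.135,0,0,0,-0.12,0],[0.14,0.18,0,0,0,-0.16,0],[0.163,0.234,0,0,0,-0.187,0]]' 60
python3 -m crank '[[0.02,0.055,-0.02,0,0,0,0],[0.04,0.11,-0.04,0,0,0,0],[0.055,0.165,-0.06,0,0,0,0],[0.07,0.22,-0.08,0,0,0,0],[0.075,0.279,-0.09,0,0,0,0]]'
python3 -m crank '[[0,0,-0.05,0,0,0,0],[0,0,-0.1,0,0,0,0],[0,0,-0.106,0,0,0,0],[0,0,-0.106,0,0,0,0]]'
python3 - <<'E'
from h import *
d=grab("scene"); save("s2.png",cv2.resize(d["frame"][150:390,160:480],None,fx=2,fy=2))
print(arm.get_state())
E
```

```text
time_s: 0.72
eef_pos: [0.3105, -0.2687, 0.2311]
orientation: [0.523, 0.476, 0.523, -0.476]
wrist_force: [1.0, 1.1, 0.0]
gripper_width: 0.0003
time_s: 1.35
eef_pos: [0.3846, 0.0107, 0.1404]
orientation: [0.523, 0.475, 0.523, -0.476]
wrist_force: [0.8, 0.7, 0.0]
gripper_width: 0.0002
time_s: 1.85
eef_pos: [0.3849, 0.0086, 0.0359]
orientation: [0.523, 0.476, 0.523, -0.476]
wrist_force: [0.1, 0.4, 1.2]
gripper_width: -0.0002
{'time_s': 1.9, 'qpos': array([-1.77424468e-01,  4.04124705e-01,  2.13055162e+00, -1.72947605e-04,
        6.05056114e-01,  1.29821727e+00]), 'qvel': array([-6.15716042e-04, -2.28852090e-02, -5.07113221e-03,  9.43284567e-04,
       -3.52604323e-03,  8.58035955e-05]), 'joint_efforts': array([ 1.05677352e-01, -3.33570743e+01, -1.20469004e+01,  2.93689096e-03,
        1.16384821e-02, -4.07218306e-05]), 'eef_pos': array([0.3854784 , 0.00846705, 0.03649641]), 'orientation': array([ 0.52382306,  0.47593721,  0.52267186, -0.47529706]), 'wrist_force': array([-0.21807177, -0.59723536,  0.57722522]), 'torque': array([ 0.03125615, -0.028329  ,  0.03987279]), 'gripper_width': 0.0001675529760044195}
```

View pics/s2.png

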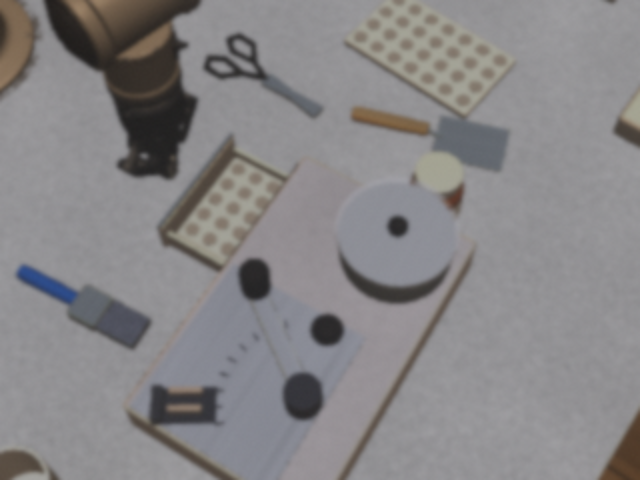

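```bash
python3 -m crank '[[0.012,0.0011,0,0,0,0,0],[0.02,0.0019,0,0,0,0,0],[0.027,0.0026,0,0,0,0,0],[0.034,0.0032,0,0,0,0,0],[0.04,0.0038,0,0,0,0,0]]'
python3 -m crank '[[0.008,0.0008,0,0,0,0,0],[0.016,0.0015,0,0,0,0,0],[0.022,0.0021,0,0,0,0,0],[0.026,0.0025,0,0,0,0,0],[0.03,0.0029,0,0,0,0,0]]'
```

```text
time_s: 2.52
eef_pos: [0.4241, 0.0128, 0.0352]
orientation: [0.523, 0.475, 0.524, -0.476]
wrist_force: [-3.5, -0.9, 4.1]
gripper_width: -0.0001
time_s: 3.15
eef_pos: [0.4543, 0.0157, 0.0352]
orientation: [0.523, 0.475, 0.524, -0.476]
wrist_force: [-5.9, -1.1, 3.2]
gripper_width: -0.0003
```

```bash
python3 -m crank '[[0.003,0.0003,0,0,0,0,0],[0.006,0.0006,0,0,0,0,0],[0.009,0.0009,0,0,0,0,0],[0.012,0.0011,0,0,0,0,0],[0.015,0.0014,0,0,0,0,0]]'
```

```text
time_s: 3.78
eef_pos: [0.4664, 0.0169, 0.0351]
orientation: [0.522, 0.474, 0.525, -0.477]
wrist_force: [-15.1, -4.4, 12.2]
gripper_width: 0.0
```

```bash
python3 -m crank '[[0.002,0.0002,0,0,0,0,0],[0.004,0.0004,0,0,0,0,0],[0.006,0.0006,0,0,0,0,0],[0.006,0.0006,0,0,0,0,0]]'
```

```text
time_s: 4.28
eef_pos: [0.4752, 0.0177, 0.0352]
orientation: [0.523, 0.475, 0.524, -0.476]
wrist_force: [-6.5, -0.9, 2.8]
gripper_width: 0.0002
```

```bash
python3 -m crank '[[0.001,0.0001,0,0,0,0,0],[0.002,0.0002,0,0,0,0,0],[0.003,0.0003,0,0,0,0,0],[0.003,0.0003,0,0,0,0,0]]'
```

```text
time_s: 4.78
eef_pos: [0.4781, 0.0179, 0.0352]
orientation: [0.523, 0.475, 0.524, -0.476]
wrist_force: [-5.7, -0.4, 2.8]
gripper_width: -0.0003
```

```bash
python3 -m crank '[[0.001,0.0001,0,0,0,0,0],[0.002,0.0002,0,0,0,0,0],[0.002,0.0002,0,0,0,0,0]]'
```

```text
time_s: 5.15
eef_pos: [0.48, 0.0181, 0.0352]
orientation: [0.523, 0.475, 0.524, -0.476]
wrist_force: [-6.0, -0.8, 3.5]
gripper_width: 0.0002
```

```bash
python3 -m crank '[[0.001,0.0001,0,0,0,0,0],[0.002,0.0002,0,0,0,0,0],[0.002,0.0002,0,0,0,0,0]]'
```

```text
time_s: 5.52
eef_pos: [0.4811, 0.0182, 0.0351]
orientation: [0.523, 0.475, 0.524, -0.476]
wrist_force: [-10.2, -1.8, 5.7]
gripper_width: 0.0002
```

```bash
python3 -m crank '[[0.001,0.0001,0,0,0,0,0],[0.001,0.0001,0,0,0,0,0]]'
```

```text
time_s: 5.78
eef_pos: [0.481, 0.0183, 0.0351]
orientation: [0.522, 0.474, 0.525, -0.477]
wrist_force: [-12.1, -3.2, 8.9]
gripper_width: 0.0003
```

```bash
python3 -m crank '[[-0.015,-0.0014,0,0,0,0,0],[-0.05,-0.005,0,0,0,0,0],[-0.075,-0.005,0.04,0,0,0,0],[-0.075,-0.005,0.1,0,0,0,0.03],[-0.075,-0.005,0.16,0,0,0,0.085]]'
python3 -m crank '[[0.02,-0.03,0.05,0,0,0,0.085],[0.06,-0.06,0.09,0,0,0,0.085],[0.1,-0.09,0.11,0,0,0,0.085],[0.14,-0.12,0.115,0,0,0,0.085],[0.17,-0.14,0.115,0,0,0,0.085]]'
python3 -m crank '[[0,0,0,0,0,0,0.085],[0,0,0,0,0,0,0.085]]'
python3 - <<'E'
from h import *
import pickle
e=np.array([np.cos(.0955),np.sin(.0955)]);M=np.array([e,[-e[1],e[0]]]);O=np.array([.636,-.050])
d=grab("side");P=cloud(d); Q=(P[...,:2]-O)@M.T; z=P[...,2]
m=(z>.035)&(z<.075)&(Q[...,0]<-.12)&(Q[...,0]>-.24)&(abs(Q[...,1])<.16);print("panel x",np.percentile(Q[m][:,0],[2,50,98]),m.sum())
d=grab("wrist"); save("w1.png",d["frame"]); pickle.dump(d,open("w1.pkl","wb"))
print(d["W"].round(3).tolist())
E
```

```text
time_s: 6.4
eef_pos: [0.4096, 0.0132, 0.1976]
orientation: [0.524, 0.476, 0.522, -0.475]
wrist_force: [2.0, -0.2, 0.1]
gripper_width: 0.036
time_s: 7.02
eef_pos: [0.5813, -0.1285, 0.311]
orientation: [0.525, 0.476, 0.522, -0.475]
wrist_force: [0.4, 0.1, -0.3]
gripper_width: 0.0851
time_s: 7.28
eef_pos: [0.5786, -0.1264, 0.3102]
orientation: [0.524, 0.476, 0.523, -0.475]
wrist_force: [-0.1, -0.2, -0.2]
gripper_width: 0.0848
panel x [-0.13899038 -0.13372504 -0.12147561] 201
[[0.097, -0.947, -0.305, 0.656], [-0.995, -0.092, -0.03, -0.119], [0.0, 0.306, -0.952, 0.453], [0.0, 0.0, 0.0, 1.0]]
```

View pics/w1.png

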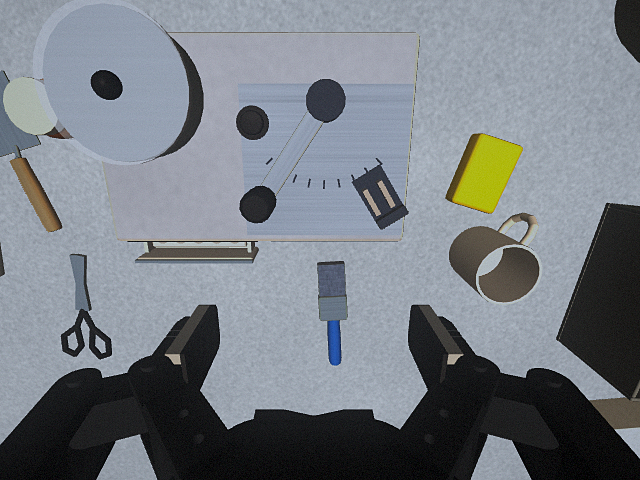

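Run:
```python
from h import *
import pickle
d=pickle.load(open("w1.pkl","rb")); P=cloud(d)
V=cv2.cvtColor(d["frame"],cv2.COLOR_RGB2HSV)[...,2]
for nm,u,v in(("knob",258,203),("piv",326,100),("btn",252,122)):
    p=P[v-5:v+6,u-5:u+6].reshape(-1,3); print(nm,np.median(p,0).round(4),P[v,u].round(4))
def circ(u,v,r=26,t=75):
    m=np.zeros((480,640),np.uint8); cv2.circle(m,(u,v),r,1,-1); b=((V<t)&(m>0)).astype(np.uint8); c=max(cv2.findContours(b,0,2)[0],key=cv2.contourArea); return cv2.minEnclosingCircle(c)
print(circ(258,203),circ(326,100))
x0,y0=330,140; save("clip.png",cv2.resize(d["frame"][y0:y0+110,x0:x0+100],None,fx=5,fy=5,interpolation=cv2.INTER_CUBIC))
```

```text
knob [ 0.5923 -0.0725  0.1443] [ 0.5923 -0.0726  0.1447]
piv [ 0.6923 -0.1279  0.0953] [ 0.6923 -0.1279  0.0952]
btn [ 0.6651 -0.051   0.0715] [ 0.6651 -0.0514  0.0728]
((258.0, 204.0), 19.416587829589844) ((325.5, 100.43022918701172), 21.714258193969727)
```

View pics/clip.png

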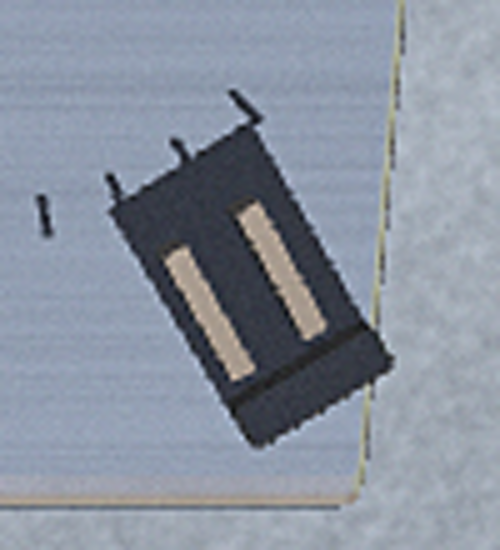

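Run:
```python
from h import *
import pickle
d=pickle.load(open("w1.pkl","rb")); print(d["f"])
c=lambda u,v,z:ray(d,330+(u+.0)/5-.4,140+v/5-.4,z)[:2]
piv=ray(d,325.5,100.4,.096)[:2]; print("piv",piv)
kn=ray(d,258,203,.145)[:2]; print("knob",kn,np.linalg.norm(kn-piv))
w=[c(*p,.076) for p in((178,247),(241,378),(250,205),(314,337))]
s=np.mean(w,0); print("slot",s,np.linalg.norm(s-piv),"walls mid",(w[0]+w[1])/2,(w[2]+w[3])/2)
dr=(w[1]-w[0]+w[3]-w[2]); print("slot dir",np.degrees(np.arctan2(*dr[::-1])), "from piv",np.degrees(np.arctan2(*(s-piv)[::-1])),"knob ang",np.degrees(np.arctan2(*(kn-piv)[::-1])))
k=[c(*p,.063) for p in((112,212),(258,125))]; m=np.mean(k,0); n=np.array([-dr[1],dr[0]])/np.linalg.norm(dr); print("plate inner mid",m,"offset of slot across",(s-m)@n,"width",np.linalg.norm(k[0]-k[1]))
for a in(0,):
  u=(s-piv)/np.linalg.norm(s-piv); print("slot at 120mm",piv+.12*u, "kn120",piv+.12*(kn-piv)/np.linalg.norm(kn-piv))
```

```text
330.6780944264413
piv [ 0.69182459 -0.12743539]
knob [ 0.59232861 -0.07267042] 0.11357222605853153
slot [ 0.59704776 -0.1998568 ] 0.11927911395232192 walls mid [ 0.59150935 -0.19233641] [ 0.60258618 -0.20737719]
slot dir -146.0575105760186 from piv -142.61562199811516 knob ang 151.1705597500481
plate inner mid [ 0.62219136 -0.1839138 ] offset of slot across -0.0008128990635246416 width 0.03838534135774111
slot at 120mm [ 0.59647496 -0.20029449] kn120 [ 0.5866975  -0.06957092]
```

The tray is latched: the panel is flush at (197,250). The knob is at (258,203), the pivot at (326,100) and the fork slot near (379,198). Next I'll grip the knob.

```bash
python3 -m crank '[[0.008,0.045,-0.02,0,0,0,0.085],[0.008,0.057,-0.07,0,0,0,0.085],[0.008,0.057,-0.12,0,0,0,0.085],[0.008,0.057,-0.17,0,0,0,0.085],[0.008,0.057,-0.207,0,0,0,0.085]]'
python3 -m crank '[[0,0,0,0,0,0,0.06],[0,0,0,0,0,0,0.03],[0,0,0,0,0,0,0.02],[0,0,0,0,0,0,0.02]]' 60
python3 - <<'E'
from h import *
print(arm.get_state()["eef_pos"])
d=grab("wrist"); save("w2.png",d["frame"])
E
```

```text
time_s: 8.0
eef_pos: [0.5856, -0.0688, 0.1021]
orientation: [0.523, 0.475, 0.524, -0.475]
wrist_force: [0.5, 0.0, -0.2]
gripper_width: 0.0851
time_s: 8.5
eef_pos: [0.5876, -0.0698, 0.1058]
orientation: [0.525, 0.476, 0.522, -0.475]
wrist_force: [-1.1, 0.8, 6.7]
gripper_width: 0.0306
[ 0.58760743 -0.06976574  0.10577216]
```

View pics/w2.png

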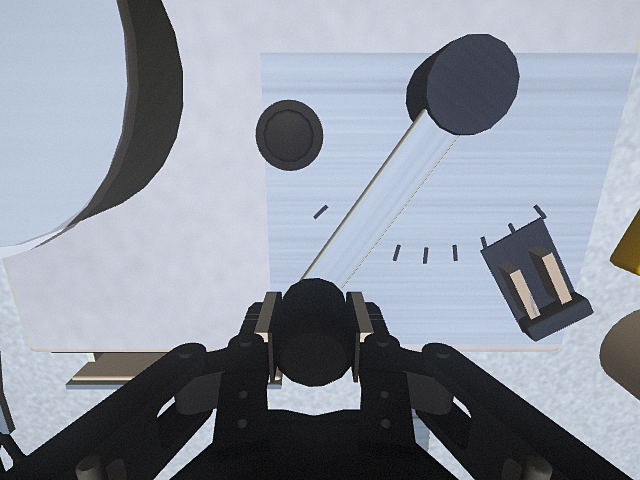

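```bash
python3 -m crank '[[0,0,0.008,0,0,0,0.02],[0,0,0.016,0,0,0,0.02],[0,0,0.021,0,0,0,0.02],[0,0,0.021,0,0,0,0.02]]' 70
```

```text
time_s: 9.05
eef_pos: [0.5872, -0.0701, 0.1233]
orientation: [0.524, 0.475, 0.523, -0.475]
wrist_force: [8.7, -2.1, -15.8]
gripper_width: 0.0303
```

```bash
python3 -m crank '[[-0.0076,-0.0168,-0.001,0,0,0.08,0.02],[-0.013,-0.037,-0.001,0,0,0.16,0.02],[-0.0148,-0.0578,-0.001,0,0,0.24,0.02],[-0.013,-0.0786,-0.001,0,0,0.32,0.02],[-0.0076,-0.0989,-0.001,0,0,0.4,0.02]]'
python3 -m crank '[[0.0049,-0.0116,0,0,0,0.04,0.02],[0.0099,-0.0208,0,0,0,0.08,0.02],[0.0145,-0.0278,0,0,0,0.11,0.02],[0.0174,-0.0318,0,0,0,0.14,0.02],[0.0174,-0.0318,0,0,0,0.14,0.02]]'
python3 - <<'E'
from h import *
import pickle
s=arm.get_state()["eef_pos"]; print(s); r=s[:2]-[.6918,-.1274]; print(np.linalg.norm(r),np.degrees(np.arctan2(r[1],r[0]))%360)
d=grab("wrist"); save("w3.png",d["frame"]); pickle.dump(d,open("w3.pkl","wb"))
E
```

```text
time_s: 9.68
eef_pos: [0.5736, -0.1659, 0.1207]
orientation: [0.603, 0.36, 0.614, -0.361]
wrist_force: [-14.2, 6.1, -10.1]
gripper_width: 0.0302
time_s: 10.3
eef_pos: [0.5911, -0.1991, 0.1204]
orientation: [0.627, 0.317, 0.637, -0.319]
wrist_force: [-11.3, 1.2, -9.5]
gripper_width: 0.0303
[ 0.59110357 -0.19908759  0.1203937 ]
0.12360777767814697 215.44774514406254
```

View pics/w3.png

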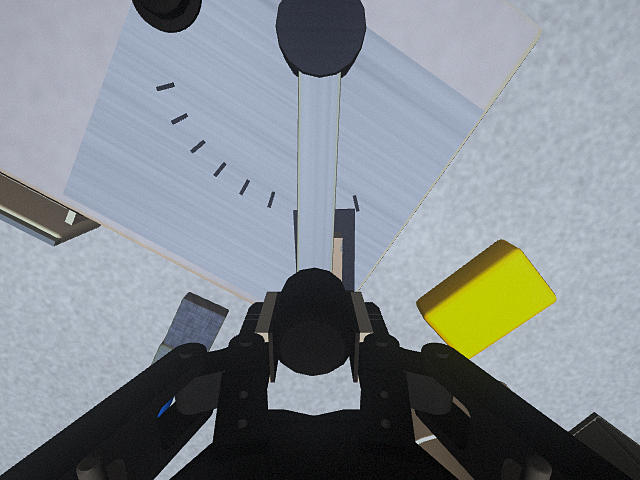

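Run:
```python
from h import *
import pickle
d=pickle.load(open("w3.pkl","rb")); f=d["frame"].astype(int)
for v in(216,240,248,256,262):
    print(v,[tuple(f[v,u]) for u in range(334,360,3)] if v==256 else "", "tan",[u for u in range(285,380) if f[v,u,0]-f[v,u,2]>12], "dark",[u for u in range(270,380) if f[v,u].max()<85][:1],[u for u in range(270,380) if f[v,u].max()<85][-1:])
p=np.array([.6918,-.1274]); s=np.array([.5911,-.1991])
n=np.array([.58,-.8146]); 
r=(s-p)/np.linalg.norm(s-p); n=np.array([-r[1],r[0]]); n*=1 if n@[.6,-.8]>0 else -1
print("arm",[((ray(d,u,200,.093)[:2]-p)@n).round(4) for u in(298,339)])
for u,v,z in((332,240,.076),(343,240,.076),(293,214,.063),(355,214,.063)): print(u,v,((ray(d,u,v,z)[:2]-p)@n).round(4),((ray(d,u,v,z)[:2]-p)@r).round(4))
```

```text
216  tan [] dark [294] [354]
240  tan [334, 335, 336, 337, 338, 339, 341] dark [295] [353]
248  tan [333, 334, 335, 336, 337, 338, 339, 340] dark [295] [354]
256 [(np.int64(187), np.int64(170), np.int64(157)), (np.int64(177), np.int64(164), np.int64(150)), (np.int64(183), np.int64(165), np.int64(157)), (np.int64(48), np.int64(56), np.int64(73)), (np.int64(50), np.int64(57), np.int64(70)), (np.int64(54), np.int64(62), np.int64(73)), (np.int64(59), np.int64(62), np.int64(73)), (np.int64(169), np.int64(185), np.int64(205)), (np.int64(159), np.int64(170), np.int64(191))] tan [333, 334, 335, 336, 337, 338, 339, 340, 341] dark [296] [353]
262  tan [333, 334, 335, 336, 337, 338, 339, 340, 341, 377, 378] dark [296] [353]
arm [np.float64(-0.0093), np.float64(0.0119)]
332 240 0.01 0.1035
343 240 0.0165 0.1034
293 214 -0.0139 0.0915
355 214 0.0242 0.0906
```

```bash
python3 -m crank '[[-0.0012,-0.0033,0,0,0,0,0.02],[-0.0012,-0.0033,0,0,0,0,0.02]]'
python3 -m crank '[[0,0,-0.003,0,0,0,0.02],[0,0,-0.006,0,0,0,0.02],[0,0,-0.006,0,0,0,0.02]]'
```

```text
time_s: 10.6
eef_pos: [0.5915, -0.2001, 0.1208]
orientation: [0.627, 0.318, 0.636, -0.317]
wrist_force: [-5.5, 9.4, -9.3]
gripper_width: 0.0303
time_s: 10.98
eef_pos: [0.5916, -0.2002, 0.1168]
orientation: [0.628, 0.318, 0.636, -0.317]
wrist_force: [-9.6, 8.7, 2.3]
gripper_width: 0.0305
```

```bash
python3 -m crank '[[0.0006,-0.0008,0,0,0,0,0.02],[0.0006,-0.0008,0,0,0,0,0.02]]'
python3 -m crank '[[0.0006,-0.0008,0,0,0,0,0.02],[0.0006,-0.0008,0,0,0,0,0.02]]'
```

```text
time_s: 11.22
eef_pos: [0.5933, -0.2018, 0.1164]
orientation: [0.629, 0.318, 0.634, -0.318]
wrist_force: [-2.1, 6.1, -8.2]
gripper_width: 0.0302
time_s: 11.48
eef_pos: [0.5943, -0.2028, 0.1159]
orientation: [0.629, 0.318, 0.634, -0.318]
wrist_force: [-1.1, 6.3, -9.1]
gripper_width: 0.0301
```

```bash
python3 -m crank '[[0,0,-0.002,0,0,0,0.02],[0,0,-0.004,0,0,0,0.02],[0,0,-0.004,0,0,0,0.02]]'
```

```text
time_s: 11.85
eef_pos: [0.5943, -0.2028, 0.1119]
orientation: [0.629, 0.318, 0.634, -0.318]
wrist_force: [-2.0, 6.8, -7.5]
gripper_width: 0.0301
```

```bash
python3 -m crank '[[0,0,-0.003,0,0,0,0.02],[0,0,-0.006,0,0,0,0.02],[0,0,-0.008,0,0,0,0.02],[0,0,-0.009,0,0,0,0.02],[0,0,-0.009,0,0,0,0.02]]'
```

```text
time_s: 12.48
eef_pos: [0.5948, -0.2033, 0.1059]
orientation: [0.63, 0.318, 0.633, -0.318]
wrist_force: [-6.9, 6.3, 8.2]
gripper_width: 0.0302
```

```bash
python3 -m crank '[[0,0,0.003,0,0,0,0.04],[0,0,0.003,0,0,0,0.085],[0,0,0.003,0,0,0,0.085],[0,0,0.003,0,0,0,0.085]]'
python3 -m crank '[[0,0,0.04,0,0,0,0.085],[0,0,0.09,0,0,0,0.085],[-0.02,0.02,0.14,0,0,-0.1,0.085],[-0.03,0.05,0.16,0,0,-0.2,0.085],[-0.03,0.05,0.16,0,0,-0.2,0.085]]'
python3 - <<'E'
from h import *
import pickle
d=grab("wrist"); P=cloud(d); pickle.dump(d,open("w4.pkl","wb"))
e=np.array([np.cos(.0955),np.sin(.0955)]);M=np.array([e,[-e[1],e[0]]]);O=np.array([.636,-.050])
Q=(P[...,:2]-O)@M.T;z=P[...,2]
m=(z>.13)&(z<.16)&(np.hypot(P[...,0]-.595,P[...,1]+.203)<.05); print("knob top",np.percentile(z[m],[50,90]),m.sum(),np.median(P[m],0))
u,v=proj(d,[.595,-.203,.1]); print(u,v); u,v=int(u),int(v)
save("w4.png",cv2.resize(d["frame"][max(0,v-130):v+130,max(0,u-150):u+150],None,fx=2,fy=2,interpolation=cv2.INTER_CUBIC))
d=grab("side");P=cloud(d); Q=(P[...,:2]-O)@M.T; z=P[...,2]
m=(z>.035)&(z<.075)&(Q[...,0]<-.12)&(Q[...,0]>-.24)&(abs(Q[...,1])<.16);print("panel x",np.percentile(Q[m][:,0],[2,50,98]))
E
```

```text
time_s: 12.98
eef_pos: [0.5963, -0.2054, 0.1073]
orientation: [0.631, 0.319, 0.631, -0.319]
wrist_force: [-0.2, 0.5, 0.3]
gripper_width: 0.0851
time_s: 13.6
eef_pos: [0.5666, -0.1541, 0.2698]
orientation: [0.598, 0.38, 0.595, -0.379]
wrist_force: [-0.4, -0.3, -0.1]
gripper_width: 0.0848
knob top [0.14378464 0.14502699] 1144 [ 0.59914754 -0.19889659  0.14378464]
371.14086405751686 216.90528732627982
panel x [-0.13918394 -0.13364235 -0.12146818]
```

View pics/w4.png

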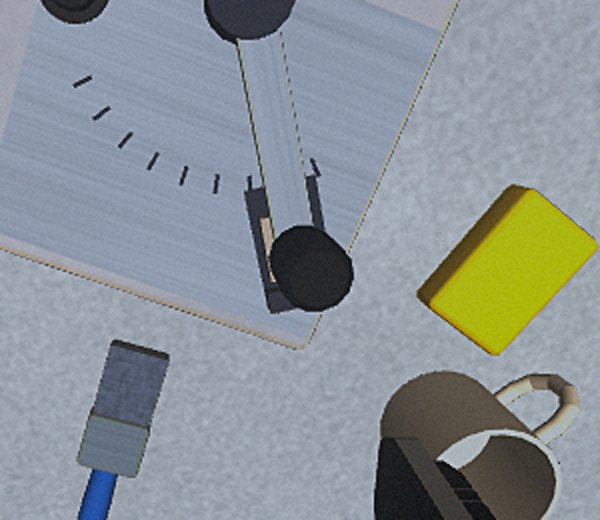

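Run:
```python
from h import *
import pickle
d=pickle.load(open("w4.pkl","rb")); x0,y0=371-150,216-130
c=lambda u,v,z:ray(d,x0+u/2-.25,y0+v/2-.25,z)[:2]
a=[c(238,40,.093),c(276,225,.093),c(281,40,.093),c(313,225,.093)]
r=a[1]-a[0]+a[3]-a[2]; r/=np.linalg.norm(r); n=np.array([-r[1],r[0]]); mid=np.mean(a,0)
print("arm width",[((p-mid)@n).round(4) for p in a])
for u,v,z in((260,218,.076),(271,218,.076),(247,190,.063),(320,185,.063)): print(u,v,((c(u,v,z)-mid)@n).round(4))
```

```text
arm width [np.float64(-0.0094), np.float64(-0.0087), np.float64(0.0094), np.float64(0.0087)]
260 218 -0.0144
271 218 -0.0089
247 190 -0.0171
320 185 0.0205
```

```bash
python3 -c "
from workcell import arm
s=arm.get_state();print(s['time_s'],s['wrist_force'],s['qvel'].round(3));arm.sign_off()"
```

```text
13.7 [-0.07761439 -0.46678502 -0.67795471] [-0.013  0.028  0.006 -0.002 -0.    -0.   ]
the job is handed in; nothing more can be done
```

The depositor is ready to pour and the job is handed in, at 13.7 s of robot time. I pushed the tray home, then pulled up the knob, swung the lever to the clip and felt for the slot. The pin first rested on a fork wall, then dropped in as I moved on. I let the knob fully down, let go and backed away.

**Tray:** it stayed in by itself. The panel's outer face measured about 139 mm before the machine's origin (home is 140 mm), the same before and after the lever work. The highest wrist-force reading during the push was about 20 N, read only at the end of each call.

**Knob and pin:** the knob's top was at 145 mm, so it is fully down. In the last picture the lever's centreline was about 2 mm from both the slot's middle and the clip's middle. That puts the pin in the slot, well inside the 10 mm limit.

**Clip and other things:** I did not measure the clip's position again afterwards. The highest sideways force while feeling for the slot was about 13 N, against the 40 N at which the clip gives way. I touched none of the other things on the table.

**Disagreement:** the picture put the slot about 2 mm further along, but the tool moved nearly 5 mm before the knob went fully down. Part of that was probably the grip giving under the twist as the lever turned. No check failed.

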